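Clear the brush, then hold a bare knob in the tongs over the paint pail, ready to dip

ROBOT

A 6-joint arm with a two-finger parallel gripper is mounted at the origin on the work surface. World frame = base frame: x ahead of the robot, y to its left, z up, the work surface at z = 0. Lengths are in m, angles in rad, forces in N, time in s.
With the tool pointing down it reaches from about 0.35 to 0.925 m from the base axis. Payload 6.4 kg.
Tool frame: the origin (TCP) lies at the very end of the fingers, on their centre line; the grasp point (between the pads) lies 19 mm behind it (ctrl.tcp_to_grasp is the distance from the TCP to the grasp point, in m); x points along the fingers, y is the direction in which the jaws open and shut, and the axes are right-handed (so a half turn about x gives the same grasp; the last joint's range is limited). The gripper opens to 85 mm and grips with 20 to 120 N. Pads are 22 mm wide; open, the fingers measure 114 mm over their backs; the gripper's body (76 mm by 85 mm) begins 54 mm behind the grasp point. The pads swing forward as they close: fully open they stand 13 mm farther back than shut.
Start: joints at [0.962, 0.245, 1.558, -0, 1.339, -0.174], TCP at [0.274, 0.59, 0.231] pointing down, gripper open.
Joint ranges: [-3.13, 3.13], [-1.02, 2.26], [0.13, 2.54], [-0.95, 4.09], [0.21, 2.88], [-2.74, 2.74]. Speed limits (rad/s): [2.57, 2.57, 3.14, 3.14, 3.14, 3.14].

INTERFACE

Orientations are given as a rotation vector (axis times angle).
In Python, from station import ctrl gives the robot as it stands. Calls block until the motion is done:
- ctrl.move_to(position, orientation): joint-space move of the TCP to a pose.
- ctrl.movel(position, rotation=None, v=0.15, force_limit=None): straight line of the TCP; rotation=None keeps the orientation; v is the mean speed in m/s. With force_limit (N) it stops when the force on the tool has changed by that much, and returns True; else False.
- ctrl.goto_joints(angles): joint-space move.
- ctrl.open_gripper() and ctrl.close(): open the fingers fully, or close them until they stop; the grip force is fixed at half the most.
- ctrl.sleep(seconds).
- ctrl.inverse_kinematics(position, orientation): joint angles nearest the present ones, or None.
- ctrl.observe(): the state.
- ctrl.camera(name): name is "side" or "top"; returns (picture, depth): 420x560x3 uint8, red, green, blue; 420x560 float32, m along the optical axis (not along the pixel's ray), 0 where there is no reading.
- ctrl.calibration(name): a dict with "K" (3x3 intrinsics, pixels), "k1" (the pictures are not rectified: a ray, as slopes to the right and down, at radius r is drawn at 1 + k1 r^2 times it, then the intrinsics apply), "world_from_camera" (4x4, takes a point from camera to world coordinates). Camera axes: x right, y up, looking along -z (the intrinsics and any distortion apply to the point x, -y, -z); pixel columns grow to the right and rows downward; lengths in m; the calibration is good to about 2 mm. A picture is of the moment at which its call begins. calibration takes no time and is no camera call.
A pose or a line that the arm cannot do raises ctrl.IKError and nothing moves.
- ctrl.job_done(): hands the job in, once; it reports no verdict.
The state is a dict: "t": time; "joint_positions": joint angles; "qvel": joint speeds; "joint_torque": joint torques, N m; "eef_pos": TCP position; "tool_rot": TCP orientation; "force": force on the tool from outside, world axes, zero at the start; "wrist_torque": the same for the moment, N m; "finger_gap": finger opening in m.
Only numpy, scipy, OpenCV 4.12 (cv2) and the standard library are available. Lean on these libraries where they do the work, as an engineer would, in place of code of your own. Each camera call takes 0.05 s, during which the arm holds its last target.

TASK

Get this drawer knob ready for dipping: move the brush off the paint pail and lay it in the two notches of the wooden brush rest. Then pick up the tongs, close them on the spigot of the bare-wood knob (do not touch that knob with the gripper, and leave the painted knob and the other things where they are), and hold it spigot-up over the middle of the pail's mouth, clear above the rim. Finish while still holding it there in the tongs; do not put anything down.

Things in the scene. Friction and masses are not known exactly. Their poses are not given: they have to be found in the camera images.
- pail: Terracotta-coloured open plastic pail, 120 mm tall, 150 mm across the rim (inside 142 mm), 128 mm across the foot, half full of teal paint (level 57 mm above the table). It is heavy and does not move. Origin: centre of its underside, z up.
- pail_mouth (a point): Centre of the pail's mouth, at rim height (120 mm above the table).
- brush_rest: Wooden brush rest, fixed: base board 130 (its x) x 96 x 12 mm and two uprights, 12 mm thick, at x = -50 and +50 mm, each with a notch in its top, open upward: floor 60 mm above the table, 54 mm wide (y) there, flaring to 64 mm, between prongs that rise to 84 mm. A brush lies along x (either way round) in both notches. Origin: centre of the underside.
- rest_notch (a point): Point midway between the two notches, at the height of their floors (60 mm above the table).
- brush: Flat paint brush, 211 mm long, 70 g, at first lying level across the pail's rim. z = 0 is its flat underside, z up. Pale wood handle x = -105 (red end) to +21 mm, 14 mm thick, 18 mm wide (y) up to x = -38, then 26 mm. Steel ferrule 40 mm wide, 16 mm thick, x = 21 to 57. Bristles 38 mm wide, x = 57 to 106, teal ends. In the rest its origin should be near rest_notch.
- brush_balance (a point): Near the brush's balance point, in the handle's middle thickness (x = 8, z = 7 mm); the handle is 26 mm wide here, a good place to grip it.
- tongs: Steel tongs lying flat, 220 mm long, 130 g: two arms on a rear pivot, sprung apart, opening sideways. The frame belongs to the LEFT (+y) arm: fully open, x runs along their middle line to the jaws, z up; squeezed, the middle line turns towards +y (by 0.09 rad with jaws 14 mm apart). Origin: on the middle line (open), at the underside, 95 mm ahead of the pivot; balance point close by.
- grip_left (a point): Middle of the outer face of the left (+y) arm's black rubber grip, 13 mm above the tongs' underside. Each grip is 64 mm long, 26 mm tall, its outer face vertical. Pinch the tongs from above, a finger on each grip. Width over both: 57 mm open, 40 mm with jaws 14 mm apart (arms then parallel), 34 mm shut.
- grip_right (a point): The same on the right (-y) arm. The spring pushes each finger with 5 N (open) to 9 N (shut) and the arms follow the fingers, so tongs held a little squeezed can be carried with open jaws; at a finger opening above 57 mm they fall. The jaws close about 2.1 times as far as the grips.
- jaw_left (a point): Middle of the inner gripping face of the left (+y) jaw, 13 mm above the tongs' underside, 102 mm ahead of the grips' middles. Jaws are 26 mm long, 16 mm tall, 4 mm thick; arms behind them 22 mm tall. Midway between jaw_left and jaw_right is where a held item lies.
- jaw_right (a point): Middle of the inner gripping face of the right (-y) jaw, likewise. Jaws stand 50 mm apart fully open, almost touch at the stop, and face each other squarely when 14 mm apart.
- knob_bare: Bare pale-wood turned drawer knob, the one to take, 35 g, standing face down on the table with its spigot up. Head 36 mm across, 26 mm tall with a narrowing shoulder; spigot 14 mm across, from 26 to 56 mm above the face. Origin: centre of the face on the table, z up along the spigot.
- knob_spigot (a point): Middle of the bare knob's spigot, 41 mm above the knob's origin.
- knob_painted: A knob of the same size with a teal painted head and bare spigot, drying; leave it alone. Origin: centre of its face on the table.
- tin: Closed small paint tin, 62 mm across, 66 mm tall, dark blue with steel lid; leave it alone. Origin: centre of the underside.
- tin_lid: Red tin lid lying flat, 92 mm across, 8 mm thick; leave it alone. Origin: centre of the underside.
- moulding: Blue painted offcut of moulding, 150 mm long (y), 52 mm wide, 20 mm tall; leave it alone. Origin: centre of the underside.
Not all that is in view belongs to the job. Leave any yellow look-alike of the tongs alone. There is more than one size of the brush; the one meant has the size given above.

How it is judged:
On the way, in this order (a step that is already met when the one before it is completed fails the run):
1. the brush lies in both notches of the brush rest, let go (x of brush in the frame of brush_rest between -0.05 and 0.05 m and y of brush in the frame of brush_rest between -0.02 and 0.02 m and z of brush in the frame of brush_rest between 0.056 and 0.066 m and angle between the x axis of brush and the x axis of brush_rest, either way round below 0.35 rad and angle between brush's own z axis and vertical below 0.12 rad and contact force between brush and the fingers below 0.05 N and linear speed of brush below 0.03 m/s), for 0.2 s.
2. the bare knob is lifted off the table in the squeezed tongs (height (world z) of knob_bare above 0.02 m and contact force between tongs and knob_bare above 0.5 N and contact force between the fingers and tongs above 2 N), for 0.2 s.
At the end, for the whole second after the job is handed in: Squeezed tongs hold the bare knob by its spigot, still, within 23 deg of upright, axis within 45 mm of the mouth's middle, face 8 mm or more above the rim, pail untouched; the brush lies level in both notches, within 50 mm of the middle lengthwise, 20 mm sideways, 20 deg (horizontal distance between knob_bare and pail_mouth below 0.045 m and z of knob_bare in the frame of pail_mouth above 0.008 m and angle between knob_bare's own z axis and vertical below 0.4 rad and z of jaw_left in the frame of knob_bare between 0.028 and 0.06 m and z of jaw_right in the frame of knob_bare between 0.028 and 0.06 m and distance between each of jaw_left, jaw_right and knob_spigot below 0.035 m and contact force between tongs and knob_bare above 0.5 N and contact force between the fingers and tongs above 2 N and contact force between each of knob_bare, tongs and pail below 0.05 N and linear speed of each of knob_bare, brush below 0.03 m/s and x of brush in the frame of brush_rest between -0.05 and 0.05 m and y of brush in the frame of brush_rest between -0.02 and 0.02 m and z of brush in the frame of brush_rest between 0.056 and 0.066 m and angle between the x axis of brush and the x axis of brush_rest, either way round below 0.35 rad and angle between brush's own z axis and vertical below 0.12 rad); the arm keeps its last pose, push and grip.
It fails at once if the gripper touches the bare knob (contact force between any of the fingers, the arm and knob_bare above 0.3 N).
It fails at once if the painted knob is moved over 15 mm or tipped (distance of knob_painted from where it was at the start of the episode above 0.015 m or angle between knob_painted's own z axis and vertical above 0.4 rad).
It fails at once if the tin, the lid or the moulding is moved over 25 mm (distance of any of tin, tin_lid, moulding from where it was at the start of the episode above 0.025 m).
It also fails if it takes over 58 s, if anything falls off the work surface, if the arm or the gripper's body presses on something with over 40 N, if the wrist force passes 120 N, or if a joint passes its speed limit or range.

## Working session

There is one attempt and no reset: what is moved stays moved. The work goes in short steps, each a Python script; the robot and the scene stay as the last script left them, time stands still between calls to the robot, and variables do not carry over. Pictures are saved under pics/ and viewed, and the job is handed in when it is done.

```bash
ls; mkdir -p pics
python3 - <<'E'
from station import ctrl
import cv2,numpy as np
for n in("top","side"):
    p,d=ctrl.camera(n); cv2.imwrite(f"pics/{n}0.png",p[:,:,::-1]); np.savez(f"{n}0.npz",p=p,d=d)
    c=ctrl.calibration(n); print(n,c["K"].tolist(),c["k1"],np.round(c["world_from_camera"],3).tolist(), (d==0).mean())
o=ctrl.observe(); print(o["t"],o["eef_pos"],o["tool_rot"],o["finger_gap"],o["force"])
E
```

```text
pics
top [[467.0266796917748, 0.0, 280.0976078171063], [0.0, 467.0266796917748, 206.79294628413055], [0.0, 0.0, 1.0]] -0.05614210445526026 [[-0.012, 0.996, -0.093, 0.387], [-1.0, -0.011, 0.01, -0.091], [0.008, 0.093, 0.996, 1.227], [0.0, 0.0, 0.0, 1.0]] 0.00421343537414966
side [[419.16063965332086, 0.0, 277.46738336812814], [0.0, 419.16063965332086, 210.72182376864558], [0.0, 0.0, 1.0]] 0.028203326933248674 [[0.837, 0.362, -0.41, 0.108], [-0.547, 0.524, -0.653, -0.724], [-0.022, 0.771, 0.636, 0.718], [0.0, 0.0, 0.0, 1.0]] 0.003971088435374149
0.1 [0.27346837 0.58910376 0.23027438] [ 0.33970075  1.54445584 -0.34232781] 0.08556550663244052 [-0.29366017  0.63726971  0.09554251]
```

View pics/top0.png

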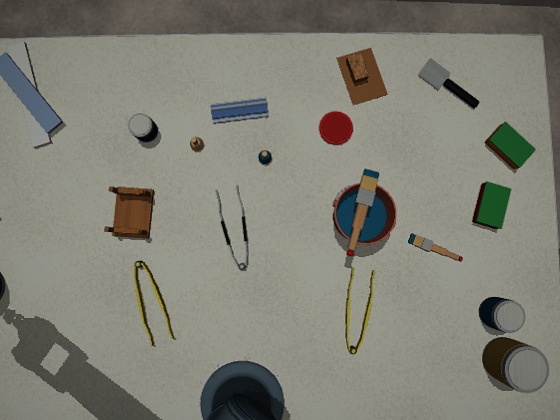

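View pics/side0.png

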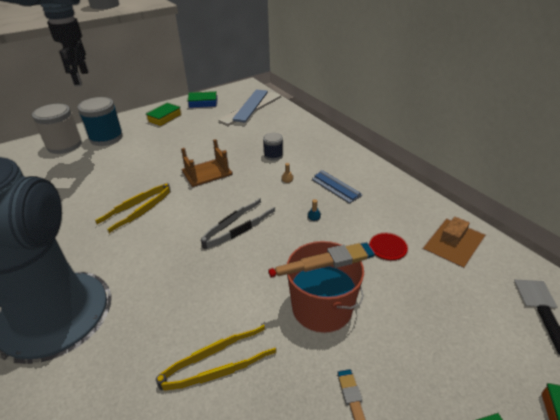

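Top view: candidate brushes are the large one across the pail (361,210) and a small one on the table (435,247). The large one is meant because it lies on the pail and is about 210 mm long. Candidate tongs are the steel pair with black grips (233,228) and the yellow pairs at (155,300) and (360,310); the steel pair is meant. Candidate knobs are (196,144), bare, and (265,157), painted; the bare one is meant. I'll confirm these in enlarged crops.

```bash
cat > h.py <<'E'
import numpy as np,cv2
from station import ctrl
def ray(n,u,v):
    c=ctrl.calibration(n);K=np.array(c["K"]);T=np.array(c["world_from_camera"]);k=c["k1"]
    x=(u-K[0,2])/K[0,0];y=(v-K[1,2])/K[1,1]; rd=np.hypot(x,y); r=rd
    for _ in range(20): r=rd/(1+k*r*r)
    s=1/(1+k*r*r)
    return T[:3,3],T[:3,:3]@np.array([x*s,-y*s,-1.0])
def onz(n,u,v,z):
    o,d=ray(n,u,v); return o+d*(z-o[2])/d[2]
def proj(n,p):
    c=ctrl.calibration(n);K=np.array(c["K"]);T=np.array(c["world_from_camera"])
    q=T[:3,:3].T@(np.asarray(p,float)-T[:3,3]); x=q[0]/-q[2];y=-q[1]/-q[2]; f=1+c["k1"]*(x*x+y*y)
    return np.array([K[0,0]*x*f+K[0,2],K[1,1]*y*f+K[1,2]])
def two(a,b):
    o1,d1=ray("top",*a);o2,d2=ray("side",*b)
    s=np.linalg.lstsq(np.c_[d1,-d2],o2-o1,rcond=None)[0]
    p,q=o1+s[0]*d1,o2+s[1]*d2
    return (p+q)/2,np.linalg.norm(p-q)
def pts(n,d,mask):
    """world points from depth on mask"""
    vs,us=np.nonzero(mask&(d>0)); o=[]
    for u,v in zip(us,vs):
        c,r=ray(n,u,v); o.append(c+r*d[v,u])
    return np.array(o),us,vs
def crop(n,p,x0,y0,x1,y1,s,name):
    im=cv2.resize(p[y0:y1,x0:x1,::-1],None,fx=s,fy=s,interpolation=cv2.INTER_CUBIC); cv2.imwrite(name,im)
def down(th):
    """tool x down, tool y (jaw) along world angle th -> rotvec"""
    from scipy.spatial.transform import Rotation as R
    x=np.array([0,0,-1.]);y=np.array([np.cos(th),np.sin(th),0]);z=np.cross(x,y)
    return R.from_matrix(np.c_[x,y,z]).as_rotvec()
E
python3 - <<'E'
from h import *
t=np.load("top0.npz")["p"]; s=np.load("side0.npz")["p"]
crop("top",t,100,110,290,280,4,"pics/c1.png")
crop("top",t,310,150,480,275,4,"pics/c2.png")
crop("side",s,170,120,390,335,2.7,"pics/c3.png")
E
```

```text
(no output)
```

View pics/c1.png

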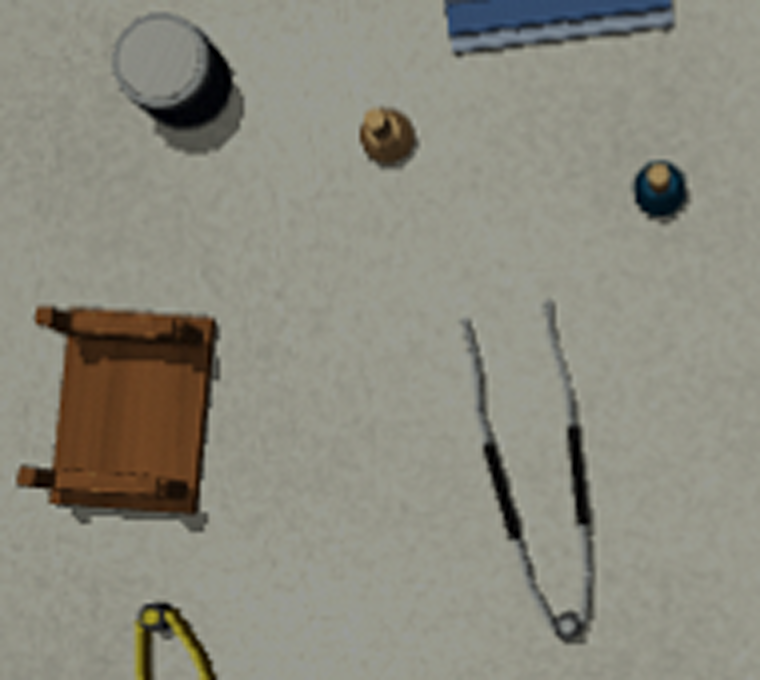

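View pics/c2.png

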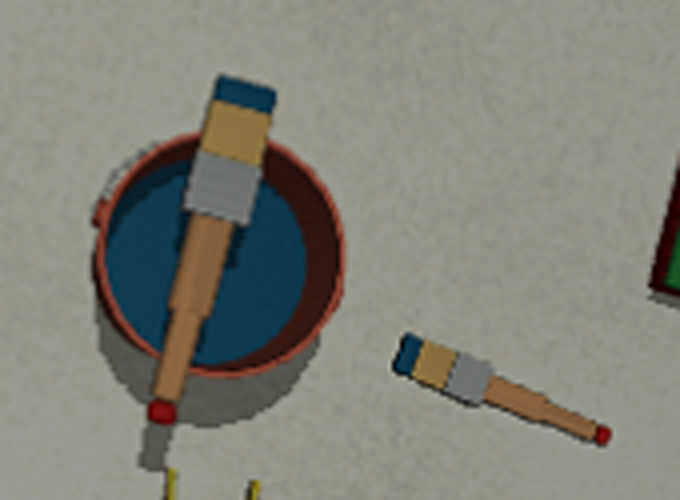

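View pics/c3.png

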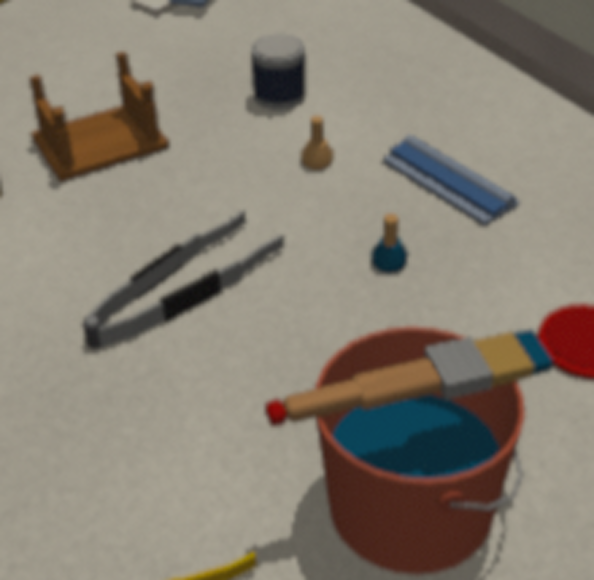

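Crops confirm these: the full-size brush with a 40 mm ferrule is on the pail, the tongs are grey steel with black grips, and the bare knob is at (196,144) in the top view. Next I'll measure them.

```bash
cat > m.py <<'E'
from h import *
D={n:np.load(f"{n}0.npz") for n in("top","side")}
hsv={n:cv2.cvtColor(D[n]["p"],cv2.COLOR_RGB2HSV) for n in D}
def cloud(n,x0,y0,x1,y1):
    m=np.zeros((420,560),bool);m[y0:y1,x0:x1]=1
    return pts(n,D[n]["d"],m)
r3=lambda a:np.round(np.asarray(a),4).tolist()
# depth quality: table z
P,u,v=cloud("top",170,170,200,200);print("table z top",P[:,2].mean(),P[:,2].std())
# pail rim
P,u,v=cloud("top",325,160,405,260)
H=hsv["top"][v,u]; red=((H[:,0]<10)|(H[:,0]>172))&(H[:,1]>90)
k=red&(P[:,2]>.112)&(P[:,2]<.126)
from scipy.optimize import least_squares
def circ(Q,r): return least_squares(lambda c:np.hypot(Q[:,0]-c[0],Q[:,1]-c[1])-r,Q.mean(0),loss="soft_l1",f_scale=.003)
# ring by rays on z=.12
Q=np.array([onz("top",a,b,.12)[:2] for a,b in zip(u[k],v[k])])
s=circ(Q,.073);print("pail",r3(s.x),k.sum(),s.cost, "zmean",P[k,2].mean())
# brush: points above .126
k=(P[:,2]>.127)&(P[:,2]<.15);print("brush n",k.sum(),"z",np.percentile(P[k,2],[5,50,95]))
for nm,(a,b) in dict(tip=(371.5,172),red=(350.2,252.7),fh=(364,204.3),fb=(368.2,189.3)).items(): print(nm,r3(onz("top",a,b,.135)))
# rest
P,u,v=cloud("top",95,180,165,245)
for lo,hi in((.006,.018),(.05,.07),(.076,.092)):
    k=(P[:,2]>lo)&(P[:,2]<hi)&(hsv["top"][v,u,1]>90)
    if k.sum()>4: rr=cv2.minAreaRect((P[k,:2]*1000).astype(np.float32));print("rest",lo,k.sum(),rr)
# corners
for c in((50,502),(195,514),(215,320),(70,310)): print("base",r3(onz("top",100+c[0]/4,110+c[1]/4,.012)))
# knobs
print("bare face/spigtop",two((100+375/4,110+120/4),(170+316/2.7,120+121/2.7)))
P,u,v=cloud("top",185,130,210,155);k=P[:,2]>.045;print("spig cloud",k.sum(),r3(P[k].mean(0)) if k.any() else 0)
k=(P[:,2]>.008);print("knob",r3(P[k].mean(0)))
# tongs
for g in("left","right"):
    pass
m=(hsv["top"][...,2]<45);m[:, :215]=0;m[:,255:]=0;m[:215]=0;m[250:]=0
n,l,st,ce=cv2.connectedComponentsWithStats(m.astype(np.uint8))
for i in range(1,n):
    if st[i,4]>20:
        vs,us=np.nonzero(l==i);print("grip",ce[i],st[i].tolist(),r3(onz("top",*ce[i],.026)),cv2.minAreaRect(np.c_[us,vs].astype(np.float32)))
for nm,c in dict(jl=(466,322),jr=(549,303),piv=(570,627),gl0=(490,445),gl1=(517,538),gr0=(573,428),gr1=(585,523)).items(): print(nm,r3(onz("top",100+c[0]/4,110+c[1]/4,.022)))
E
python3 m.py
```

```text
table z top 0.00024195045909552112 0.0024514083059291127Traceback (most recent call last):
  File "m.py", line 11, in <module>
    P,u,v=cloud("top",325,160,405,260)
          ~~~~~^^^^^^^^^^^^^^^^^^^^^^^
  File "m.py", line 6, in cloud
    return pts(n,D[n]["d"],m)
  File "h.py", line 24, in pts
    c,r=ray(n,u,v); o.append(c+r*d[v,u])
        ~~~^^^^^^^
  File "h.py", line 4, in ray
    c=ctrl.calibration(n);K=np.array(c["K"]);T=np.array(c["world_from_camera"]);k=c["k1"]
ValueError: time passes only in moves, steps and waits
```

```bash
python3 - <<'E'
s=open("h.py").read()
s=s.replace("def ray","C={n:ctrl.calibration(n) for n in('top','side')}\ndef ray",1).replace("c=ctrl.calibration(n);","c=C[n];")
open("h.py","w").write(s)
E
python3 m.py
```

```text
table z top 0.00024195045909552112 0.0024514083059291127
pail [0.4742, -0.3034] 312 0.0006081303500235411 zmean 0.11900039263303981
brush n 1083 z [0.12965744 0.13412165 0.1383981 ]
tip [0.5698, -0.3196, 0.135]
red [0.3798, -0.2639, 0.135]
fh [0.4929, -0.2994, 0.135]
fb [0.5284, -0.3104, 0.135]
rest 0.006 1385 ((491.09246826171875, 284.3639221191406), (95.83173370361328, 128.8816375732422), 85.17160034179688)
rest 0.05 253 ((491.8779296875, 282.21014404296875), (81.72789001464844, 112.71731567382812), 85.27655029296875)
rest 0.076 100 ((491.115478515625, 285.345458984375), (86.8939437866211, 111.36590576171875), 84.3521957397461)
base [0.4304, 0.3355, 0.012]
base [0.4217, 0.2401, 0.012]
base [0.5487, 0.2286, 0.012]
base [0.5565, 0.3249, 0.012]
bare face/spigtop (array([0.671873  , 0.11652107, 0.05319687]), np.float64(0.0014491590796548125))
spig cloud 23 [0.6715, 0.1172, 0.0549]
knob [0.6688, 0.1148, 0.0268]
grip [244.2        228.46666667] [242, 217, 5, 24, 60] [0.4445, -0.0096, 0.026] ((244.2082061767578, 228.4781036376953), (23.2923641204834, 2.407750368118286), 83.9909896850586)
grip [225.30769231 232.46153846] [221, 221, 9, 24, 65] [0.4347, 0.039, 0.026] ((225.32110595703125, 232.40370178222656), (24.328786849975586, 2.6819138526916504), 73.3007583618164)
jl [0.5442, 0.0622, 0.022]
jr [0.556, 0.0082, 0.022]
piv [0.3466, -0.0044, 0.022]
gl0 [0.4639, 0.0466, 0.022]
gl1 [0.4038, 0.0293, 0.022]
gr0 [0.4743, -0.0071, 0.022]
gr1 [0.413, -0.0145, 0.022]
```

The documented `close()` goes all the way to a stop, but this job needs tongs held partly squeezed. In free air it's harmless to check whether `close` takes a target opening.

Run:
```python
from station import ctrl
t0=ctrl.observe()["t"]
try: ctrl.close(0.05)
except Exception as e: print(type(e),e)
o=ctrl.observe();print(o["t"]-t0,o["finger_gap"])
```

```text
<class 'TypeError'> too many positional arguments
0.0 0.08556550663244052
```

`close` takes no argument, so I have only fully open and fully shut. Shut tongs can't be opened again while held in the air, so the tongs have to be closed with the spigot already between their jaws. The plan for that:

- Topple the knob with the shut tongs.
- Slide the open tongs along the table round the lying spigot.
- Close, then pitch the tool about 90° so the tongs hang down with the spigot up.

First the brush, and an IK check of the final pose.

```bash
cat >> h.py <<'E'
from scipy.spatial.transform import Rotation as R
def ik(p,r):
    try: return ctrl.inverse_kinematics(list(p),list(r))
    except Exception as e: return None
def best(p,th):
    """choose half-turn with smaller |j6|"""
    c=[(abs(q[5]),t,q) for t in(th,th+np.pi) if (q:=ik(p,down(t))) is not None]
    return min(c,key=lambda a:a[0])
E
python3 - <<'E'
from h import *
o=ctrl.observe();print(R.from_rotvec(o["tool_rot"]).as_matrix().round(2).tolist())
b=np.array([.4804,-.2957]);
for nm,p,th in(("brush",[*b,.106],-.285+np.pi/2),("rest",[.498,.283,.046],-.085+np.pi/2)):
    for t in(th,th+np.pi):
        q=ik(p,down(t));print(nm,round(t,2),None if q is None else np.round(q,2))
# final: tool x outward, tongs x down; tool y = horizontal
P=np.array([.474,-.303]);a=np.arctan2(P[1],P[0])
for z in(.28,.32):
  for da in(0,.4,.8,-.4,1.2,-.8):
    for pit in (0,.3):
      for s in(1,-1):
        r=np.array([np.cos(a+da)*np.cos(pit),np.sin(a+da)*np.cos(pit),-np.sin(pit)]);y=s*np.array([-np.sin(a+da),np.cos(a+da),0])
        rot=R.from_matrix(np.c_[r,y,np.cross(r,y)]).as_rotvec()
        q=ik([*(P+.019*r[:2]),z],rot)
        if q is not None: print("final",z,da,pit,s,np.round(q,2))
E
```

```text
[[-0.0, 0.42, 0.91], [-0.0, 0.91, -0.42], [-1.0, -0.0, -0.0]]
brush 1.29 [-0.75  0.2   1.86 -0.    1.08 -2.04]
brush 4.43 [-0.75  0.2   1.86 -0.    1.08  1.1 ]
rest 1.49 [ 0.32  0.31  1.86 -0.    0.98 -1.17]
rest 4.63 [0.32 0.31 1.86 0.   0.98 1.97]
final 0.28 0 0 1 [-0.92 -0.24  2.47  2.6   0.73  1.99]
final 0.28 0 0 -1 [-0.92 -0.24  2.47  2.6   0.73 -1.15]
final 0.28 0 0.3 1 [-0.91 -0.41  2.42  1.93  0.35  2.66]
final 0.28 0 0.3 -1 [-0.91 -0.41  2.42  1.93  0.35 -0.48]
final 0.28 0.4 0 1 [-1.15 -0.15  2.4   1.97  1.12  2.37]
final 0.28 0.4 0 -1 [-1.15 -0.15  2.4   1.97  1.12 -0.77]
final 0.28 0.4 0.3 -1 [-1.12 -0.31  2.35  1.56  0.89 -0.37]
final 0.28 0.8 0 1 [-1.23  0.05  2.21  1.64  1.49  2.45]
final 0.28 0.8 0 -1 [-1.23  0.05  2.21  1.64  1.49 -0.69]
final 0.28 0.8 0.3 1 [-1.21 -0.1   2.18  1.37  1.31  2.68]
final 0.28 0.8 0.3 -1 [-1.21 -0.1   2.18  1.37  1.31 -0.46]
final 0.28 -0.4 0 1 [-0.63 -0.15  2.4   3.65  0.75  1.18]
final 0.28 -0.4 0 -1 [-0.63 -0.15  2.4   3.65  0.75 -1.96]
final 0.28 1.2 0 1 [-1.22  0.25  1.98  1.4   1.79  2.46]
final 0.28 1.2 0 -1 [-1.22  0.25  1.98  1
[... 305 characters left out ...]
final 0.32 0.4 0 1 [-1.15 -0.25  2.39  1.92  1.08  2.49]
final 0.32 0.4 0 -1 [-1.15 -0.25  2.39  1.92  1.08 -0.65]
final 0.32 0.4 0.3 -1 [-1.12 -0.39  2.33  1.47  0.9  -0.24]
final 0.32 0.8 0 1 [-1.23 -0.04  2.2   1.63  1.48  2.55]
final 0.32 0.8 0 -1 [-1.23 -0.04  2.2   1.63  1.48 -0.6 ]
final 0.32 0.8 0.3 -1 [-1.21 -0.17  2.16  1.34  1.33 -0.37]
final 0.32 -0.4 0 1 [-0.63 -0.25  2.39  3.72  0.65  1.09]
final 0.32 -0.4 0 -1 [-0.63 -0.25  2.39  3.72  0.65 -2.06]
final 0.32 1.2 0 1 [-1.22  0.18  1.97  1.42  1.8   2.54]
final 0.32 1.2 0 -1 [-1.22  0.18  1.97  1.42  1.8  -0.6 ]
final 0.32 1.2 0.3 1 [-1.2   0.06  1.95  1.19  1.67  2.65]
final 0.32 1.2 0.3 -1 [-1.2   0.06  1.95  1.19  1.67 -0.49]
```

Run:
```python
from h import *
b=[.4804,-.2957]; r=down(-.285+1.5*np.pi)
T=lambda:round(ctrl.observe()["t"],2)
ctrl.move_to([*b,.2],r);print(T())
print(ctrl.movel([*b,.107],v=.12,force_limit=15),T(),ctrl.observe()["eef_pos"])
ctrl.close();o=ctrl.observe();print(T(),o["finger_gap"])
ctrl.movel([*b,.22],v=.15);print(T())
p,d=ctrl.camera("side");crop("s",p,200,150,420,340,3,"pics/b1.png")
o=ctrl.observe();print(o["finger_gap"],o["force"],o["eef_pos"])
```

```text
3.28
False 4.21 [ 0.48093392 -0.29618623  0.10788731]
4.78 0.024934293925432945
5.68
0.025130725586233856 [-0.24940454 -0.52892006 -1.81469764] [ 0.4797095  -0.29506341  0.21830011]
```

View pics/b1.png

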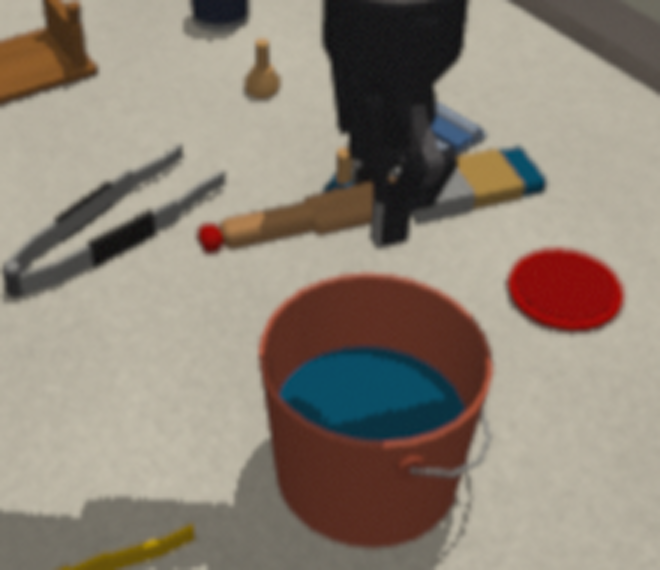

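Brush is level in the fingers, with its red end at (210,237) in the crop. Placing it in the rest.

Run:
```python
from h import *
r=down(-.085+1.5*np.pi); p=[.4985,.2833]
T=lambda:round(ctrl.observe()["t"],2)
ctrl.move_to([*p,.18],r);print(T())
print(ctrl.movel([*p,.0475],v=.1,force_limit=6),T(),ctrl.observe()["eef_pos"])
ctrl.open_gripper();print(T())
ctrl.movel([*p,.19],v=.25);print(T())
for n in("top","side"):
    q,d=ctrl.camera(n);np.savez(f"{n}1.npz",p=q,d=d)
    crop(n,q,*((90,100,300,290) if n=="top" else (150,110,360,260)),3.5,f"pics/r1{n}.png")
```

```text
7.82
False 9.29 [0.49908082 0.28352588 0.04821258]
9.91
10.62
```

View pics/r1top.png

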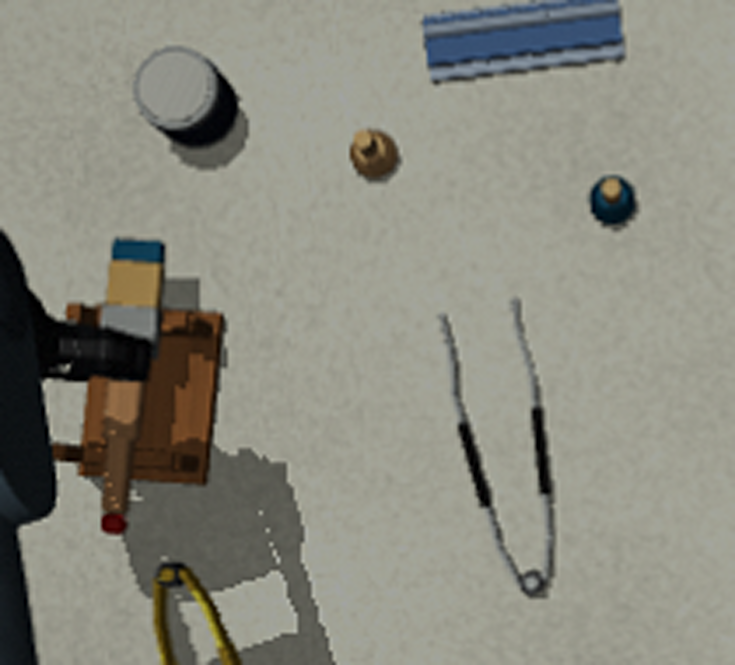

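View pics/r1side.png

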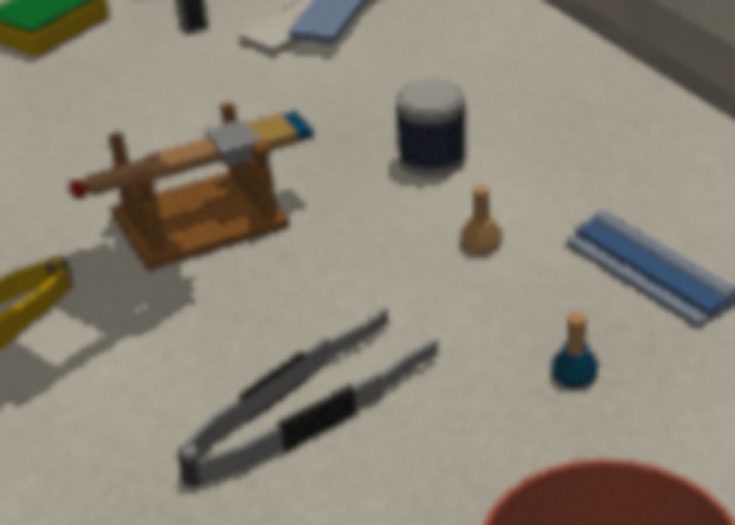

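Brush lies in both notches: teal tip at crop (137,250), red end at (113,523), and the side view shows it level. I'll check it numerically, then measure the tongs, knob, moulding and painted knob for the next phase.

Run:
```python
from h import *
f=lambda x,y,z:onz("top",90+x/3.5,100+y/3.5,z)
tip=f(138,242,.07)[:2];red=f(113,523,.067)[:2]
h=(tip-red)/np.linalg.norm(tip-red);o=red+h*.1; d=o-[.4905,.284]
c,s=np.cos(-.085),np.sin(-.085);print("len",np.linalg.norm(tip-red),"heading",np.arctan2(h[1],h[0]),"rest frame",c*d[0]+s*d[1],-s*d[0]+c*d[1])
f2=lambda x,y:(90+x/3.5,100+y/3.5); g2=lambda x,y:(150+x/3.5,110+y/3.5)
print("bare spigot top",two(f2(366,141),g2(481,190)))
print("painted spig top",two(f2(610,185),g2(576,318)))
for c in((424,18),(433,81),(623,60),(616,5)): print("mould",f(*c,.012).round(3))
print("tin",f(176,88,.066).round(3))
D=np.load("top1.npz");m=np.zeros((420,560),bool);m[95:125,210:270]=1
P,u,v=pts("top",D["d"],m);k=(P[:,2]>.012)&(P[:,2]<.03);print(np.percentile(P[k,2],[10,50,90]))
for s in (-.5,0,.3): # ik for tongs grips and hub
    print(ik([.439,.0135,.02],down(.19+np.pi/2+np.pi)),ik([.439,.0135,.02],down(.19+np.pi/2)));break
```

```text
len 0.20163203423028453 heading -0.07570382556240197 rest frame 0.002872428914759053 -0.00030699327166265746
bare spigot top (array([0.67062486, 0.11350993, 0.05699271]), np.float64(0.0024370917498141016))
painted spig top (array([ 0.63535147, -0.06368292,  0.05463289]), np.float64(0.00010305771411959584))
mould [0.776 0.078 0.012]
mould [0.726 0.071 0.012]
mould [ 0.741 -0.073  0.012]
mould [ 0.784 -0.068  0.012]
tin [0.709 0.252 0.066]
[0.01315961 0.01575784 0.02008671]
[-2.28523651e-01  7.85109076e-02  2.19418153e+00 -4.44089210e-16
  8.68900213e-01  1.15227268e+00] [-0.22852365  0.07851091  2.19418153  0.          0.86890021 -1.98931998]
```

Run:
```python
from h import *
T=lambda:round(ctrl.observe()["t"],2)
h=.19;p=[.439,.0135]
ctrl.move_to([*p,.09],down(h-np.pi/2+2*np.pi));print(T(),ctrl.observe()["joint_positions"])
print(ctrl.movel([*p,.003],v=.12,force_limit=12),T(),ctrl.observe()["eef_pos"])
ctrl.close();o=ctrl.observe();print(T(),o["finger_gap"])
ctrl.movel([*p,.10],v=.15)
o=ctrl.observe();print(T(),o["finger_gap"],o["force"])
for n in("top","side"):
    q,d=ctrl.camera(n)
    crop(n,q,*((190,150,300,290) if n=="top" else (170,130,330,270)),4,f"pics/t1{n}.png")
K=np.array([.6705,.115]);D=np.radians(215);hd=np.radians(125)
for s in(-.03,.03):
    c=K+s*np.array([np.cos(D),np.sin(D)])-.102*np.array([np.cos(hd),np.sin(hd)])
    print(c,ik([*c,.036],down(hd-np.pi/2)))
```

```text
11.86 [-2.27630139e-01 -7.14984285e-02  2.17924589e+00  2.26563500e-04
  1.03338760e+00  1.15284090e+00]
False 12.73 [0.43971622 0.01353258 0.00360391]
13.27 0.03224278847726475
14.07 0.03223675131591511 [-0.56279819 -0.23953572 -1.37539593]
[0.75357936 0.04865378] [-8.51938219e-02  6.82196938e-01  1.34300444e+00 -4.44089210e-16
  1.11639128e+00 -6.96059060e-01]
[0.70443024 0.0142392 ] [-1.40290034e-01  5.81227926e-01  1.49679882e+00 -4.44089210e-16
  1.06356591e+00 -7.51155272e-01]
```

View pics/t1side.png

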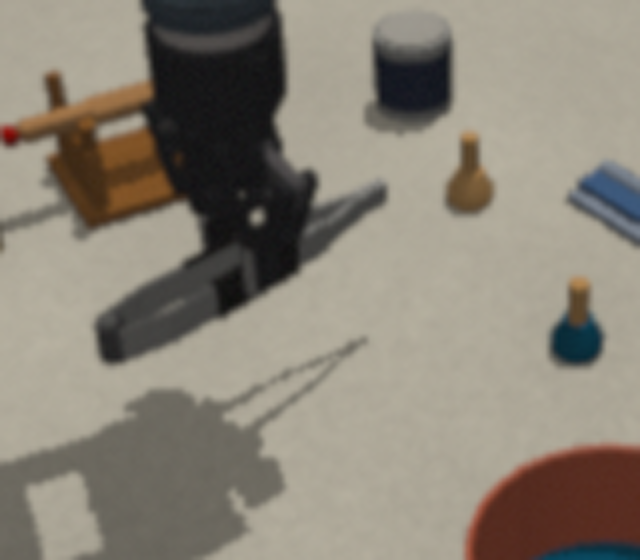

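View pics/t1top.png

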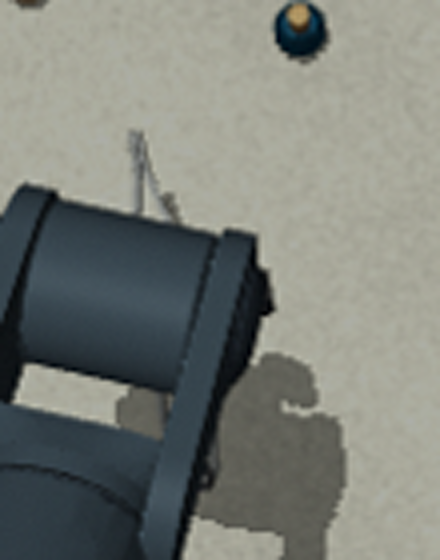

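Tongs held shut and level, jaw tip at (224,183) in the top view. Toppling the knob next by sweeping the jaw side against the upper spigot.

Run:
```python
from h import *
T=lambda:round(ctrl.observe()["t"],2)
print("tip",onz("top",190+135/4,150+132/4,.115), "exp (.552,.035)")
K=np.array([.6705,.115]);D=np.radians(215);hd=np.radians(125)
d=np.array([np.cos(D),np.sin(D)]);off=K-.102*np.array([np.cos(hd),np.sin(hd)])
r=down(hd-np.pi/2)
a=off-.032*d;b=off+.026*d
ctrl.move_to([*a,.13],r);print(T())
ctrl.movel([*a,.036],v=.15);print(T())
ctrl.movel([*b,.036],v=.06);print(T())
for n in("top","side"):
    q,_=ctrl.camera(n);np.savez(f"{n}2.npz",p=q)
    crop(n,q,*((150,90,300,220) if n=="top" else (200,110,360,240)),4,f"pics/k1{n}.png")
```

```text
tip [0.55002486 0.03295175 0.115     ] exp (.552,.035)
15.78
16.56
17.68
```

View pics/k1top.png

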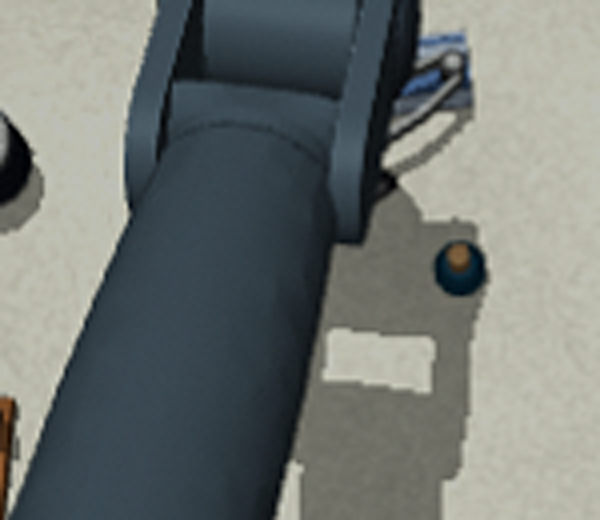

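View pics/k1side.png

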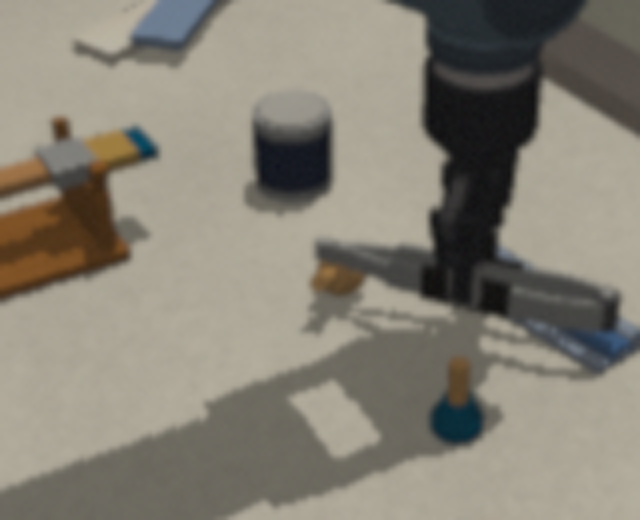

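Run:
```python
from h import *
T=lambda:round(ctrl.observe()["t"],2)
e=ctrl.observe()["eef_pos"]
ctrl.movel([e[0],e[1],.14],v=.25);print(T())
h=np.radians(35)
ctrl.move_to([.47,-.06,.14],down(h-np.pi/2));print(T())
for n in("top","side"):
    q,_=ctrl.camera(n);np.savez(f"{n}3.npz",p=q)
    crop(n,q,*((150,90,300,220) if n=="top" else (200,110,360,240)),4,f"pics/k2{n}.png")
```

```text
18.34
19.56
```

View pics/k2top.png

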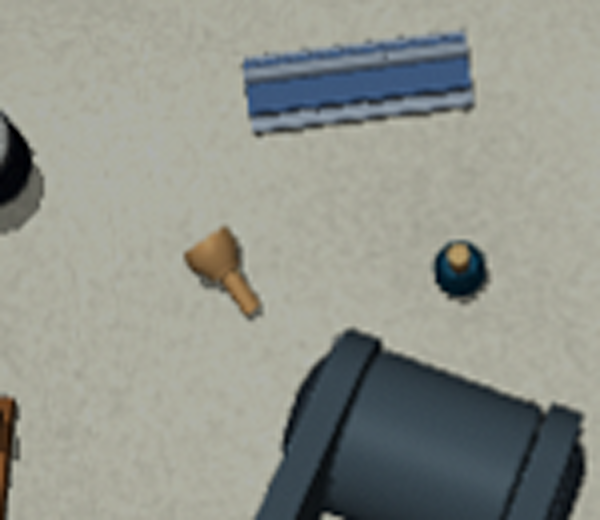

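View pics/k2side.png

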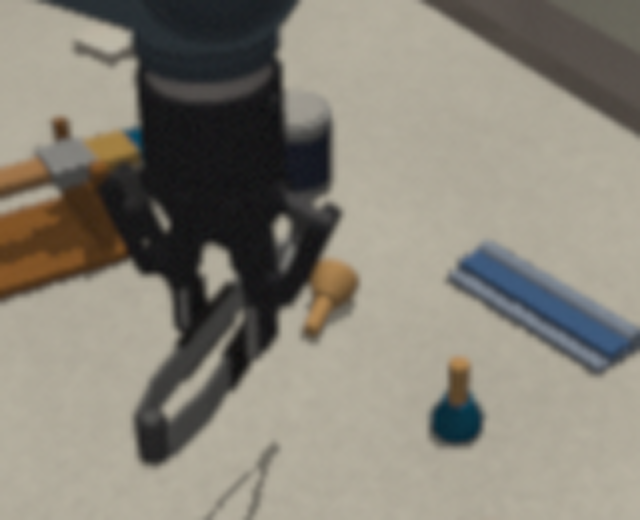

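Clean topple: head at crop (212,250), spigot end at (253,313), pointing toward the robot-right. I'll measure it and set the tongs down just behind the spigot.

Run:
```python
from h import *
f=lambda x,y,z:onz("top",150+x/4,90+y/4,z)
im=np.load("top3.npz")["p"];hsv=cv2.cvtColor(im,cv2.COLOR_RGB2HSV)
m=((hsv[...,0]>8)&(hsv[...,0]<25)&(hsv[...,1]>90)).astype(np.uint8);m[:140]=0;m[172:]=0;m[:,:190]=0;m[:,220:]=0
n,l,st,ce=cv2.connectedComponentsWithStats(m);i=1+np.argmax(st[1:,4]);print(st[i],ce[i])
P,u,v=None,*np.nonzero(l==i)[::-1]
X=np.array([onz("top",a,b,.011)[:2] for a,b in zip(u,v)])
e=f(253,312,.008)[:2];s=f(229,275,.013)[:2];hd=f(209,244,.018)[:2]
for a,b in((e,s),(e,hd)): w=b-a;print(np.linalg.norm(w),np.degrees(np.arctan2(w[1],w[0])))
print("end",e,"should",s,"head",hd)
c=X-X.mean(0);ev,V=np.linalg.eigh(c.T@c);ax=V[:,1]*np.sign(V[0,1]);pr=c@ax
print("pca",np.degrees(np.arctan2(ax[1],ax[0])),X.mean(0),"ends",X.mean(0)+ax*pr.min(),X.mean(0)+ax*pr.max(),np.ptp(pr))
```

```text
[196 147  19  22 165] [205.19393939 156.43030303]
0.028442527003459468 32.406044612055126
0.05194004167033946 32.329358718212575
end [0.6060194  0.07266255] should [0.63003261 0.08790535] head [0.64990811 0.10043932]
pca 35.42156106175342 [0.63674462 0.09368193] ends [0.60795964 0.07320919] [0.65458489 0.10637046] 0.057215241689076615
```

```bash
cat >> h.py <<'E'
def fin(da,phi,zface,s=1,P=(.4742,-.3034),el=np.radians(11),jaw=.102,up=.007):
    a=np.arctan2(P[1],P[0])+da
    r=np.array([np.cos(a),np.sin(a),0]);U=np.array([0,0,1.])
    x=r*np.cos(phi)-U*np.sin(phi);zz=U*np.cos(phi)+r*np.sin(phi)  # zz = minus tongs x
    z=zz*s; y=np.cross(z,x)
    M=np.c_[x,y,z]
    ax=-zz*np.cos(el)-x*np.sin(el)
    kn=-zz*jaw-x*up+.041*ax
    tcp=np.array([P[0],P[1],zface])-kn
    return tcp,R.from_matrix(M).as_rotvec(),ax
E
python3 - <<'E'
from h import *
for s in(1,-1):
  for da in(0,.2,.4,.6,.8,1.0):
    for ph in(-.2,-.1,0,.1):
        t,r,ax=fin(da,ph,.16,s);q=ik(t,r)
        if q is not None: print(s,da,ph,t.round(3),np.round(q,2))
T=lambda:round(ctrl.observe()["t"],2)
h=np.radians(33.5);u=np.array([np.cos(h),np.sin(h)]);e=np.array([.6065,.0725])
c=e-.122*u;rr=down(h-np.pi/2)
ctrl.move_to([*c,.10],rr);print(T())
print(ctrl.movel([*c,.0035],v=.1,force_limit=6),T(),ctrl.observe()["eef_pos"])
ctrl.open_gripper();print(T())
ctrl.movel([*c,.08],v=.2)
q,_=ctrl.camera("side");np.savez("side4.npz",p=q);crop("side",q,180,110,360,260,4,"pics/p1side.png")
E
```

```text
1 0 -0.1 [ 0.475 -0.304  0.303] [-0.94 -0.3   2.52  2.63  0.83  1.97]
1 0 0 [ 0.487 -0.311  0.302] [-0.92 -0.33  2.48  2.55  0.67  2.06]
1 0 0.1 [ 0.499 -0.319  0.3  ] [-0.91 -0.33  2.43  2.44  0.54  2.17]
1 0.2 -0.2 [ 0.461 -0.298  0.302] [-1.11 -0.21  2.52  2.33  1.16  2.15]
1 0.2 -0.1 [ 0.475 -0.304  0.303] [-1.09 -0.26  2.5   2.26  1.01  2.23]
1 0.2 0 [ 0.488 -0.309  0.302] [-1.06 -0.3   2.46  2.17  0.88  2.33]
1 0.2 0.1 [ 0.501 -0.314  0.3  ] [-1.03 -0.31  2.42  2.05  0.76  2.44]
1 0.4 -0.2 [ 0.461 -0.301  0.302] [-1.22 -0.12  2.45  2.08  1.35  2.27]
1 0.4 -0.1 [ 0.475 -0.303  0.303] [-1.19 -0.18  2.43  2.02  1.22  2.35]
1 0.4 0 [ 0.489 -0.306  0.302] [-1.16 -0.22  2.4   1.93  1.1   2.44]
1 0.4 0.1 [ 0.503 -0.308  0.3  ] [-1.12 -0.24  2.36  1.84  1.    2.54]
1 0.6 -0.2 [ 0.46  -0.304  0.302] [-1.28 -0.01  2.35  1.9   1.53  2.34]
1 0.6 -0.1 [ 0.475 -0.303  0.303] [-1.25 -0.07  2.34  1.84  1.42  2.41]
1 0.6 0 [ 0.489 -0.303  0.302] [-1.22 -0.11  2.31  1.77  1.31  2.49]
1 0.6 0.1 [ 0.503 -0.303  0.3  ] [-1.18 -0.14  2.29  1.68  1.21  2.57]
1 0.8 -0.2 [ 0.461 -0.307  0.302] [-1.3   
[... 1532 characters left out ...]
6 0.1 [ 0.503 -0.303  0.3  ] [-1.18 -0.14  2.29  1.68  1.21 -0.57]
-1 0.8 -0.2 [ 0.461 -0.307  0.302] [-1.3   0.1   2.23  1.74  1.68 -0.75]
-1 0.8 -0.1 [ 0.475 -0.303  0.303] [-1.27  0.04  2.22  1.69  1.58 -0.7 ]
-1 0.8 0 [ 0.489 -0.3    0.302] [-1.24 -0.    2.21  1.63  1.49 -0.64]
-1 0.8 0.1 [ 0.502 -0.297  0.3  ] [-1.21 -0.04  2.19  1.56  1.4  -0.57]
-1 1.0 -0.2 [ 0.462 -0.309  0.302] [-1.29  0.21  2.1   1.62  1.82 -0.72]
-1 1.0 -0.1 [ 0.475 -0.303  0.303] [-1.27  0.15  2.1   1.57  1.73 -0.68]
-1 1.0 0 [ 0.488 -0.297  0.302] [-1.24  0.11  2.1   1.51  1.65 -0.63]
-1 1.0 0.1 [ 0.501 -0.291  0.3  ] [-1.21  0.07  2.09  1.45  1.57 -0.58]
20.09
True 20.98 [0.50338201 0.00512733 0.00592424]
21.55
```

View pics/p1side.png

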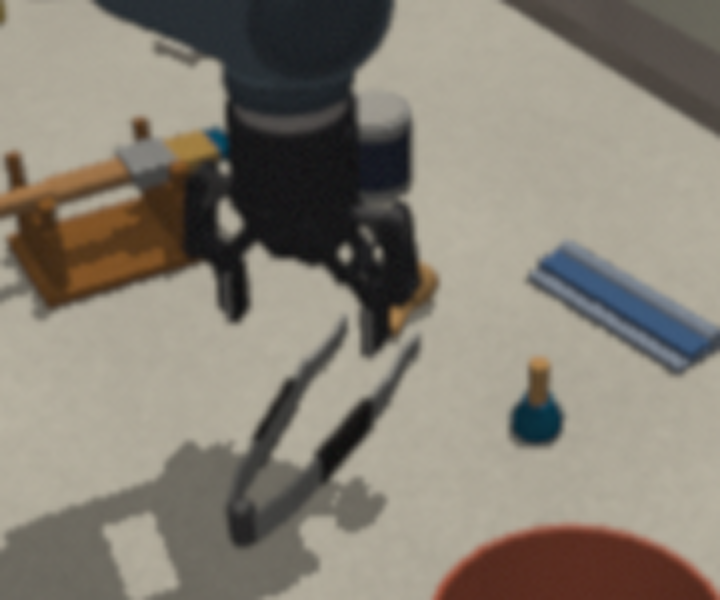

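Tongs opened flat on the table; hub at crop (241,510), jaw tips at (345,320) and (418,342). I'll grip the hub, which doesn't squeeze the arms, and slide the tongs forward.

Run:
```python
from h import *
T=lambda:round(ctrl.observe()["t"],2)
g=lambda x,y,z:onz("side",180+x/4,110+y/4,z)[:2]
hub=g(241,509,.024);jl=g(346,321,.021);jr=g(418,341,.021);print("hub",hub,"jaws",jl,jr)
mid=(jl+jr)/2;w=mid-hub;print(np.linalg.norm(w),np.degrees(np.arctan2(w[1],w[0])),np.linalg.norm(jl-jr))
h=np.radians(33.5);u=np.array([np.cos(h),np.sin(h)]);e=np.array([.6065,.0725])
print("exp hub",e-.217*u,"tip mid",e-.007*u)
```

```text
hub [ 0.42607088 -0.04477738] jaws [0.58128147 0.08381157] [0.60966364 0.03629366]
0.19921409304019877 31.75025752672849 0.055348885059158075
exp hub [ 0.42554678 -0.04727033] tip mid [0.6006628  0.06863644]
```

Run:
```python
from h import *
T=lambda:round(ctrl.observe()["t"],2)
h=np.radians(33.5);u=np.array([np.cos(h),np.sin(h)])
c=np.array([.4255,-.0465])-.003*u
ctrl.movel([*c,.06],v=.2);print(T())
print(ctrl.movel([*c,.005],v=.12,force_limit=10),T(),ctrl.observe()["eef_pos"])
ctrl.close();print(T(),ctrl.observe()["finger_gap"])
c2=c+.034*u
print(ctrl.movel([*c2,.0055],v=.06,force_limit=25),T(),ctrl.observe()["eef_pos"],ctrl.observe()["force"])
for n in("top","side"):
    q,_=ctrl.camera(n);np.savez(f"{n}5.npz",p=q)
    crop(n,q,*((170,120,290,250) if n=="top" else (200,130,360,260)),4,f"pics/s1{n}.png")
```

```text
22.77
False 23.38 [ 0.42372014 -0.0480972   0.00532087]
23.99 0.02330856945576168
False 24.71 [ 0.45206059 -0.02921425  0.0057355 ] [1.72235734 1.36776697 3.20782888]
```

View pics/s1top.png

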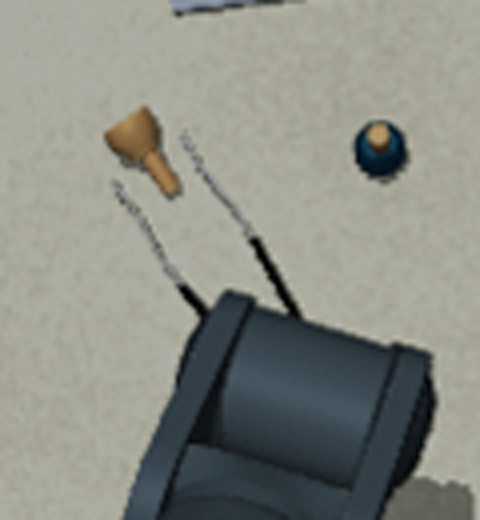

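View pics/s1side.png

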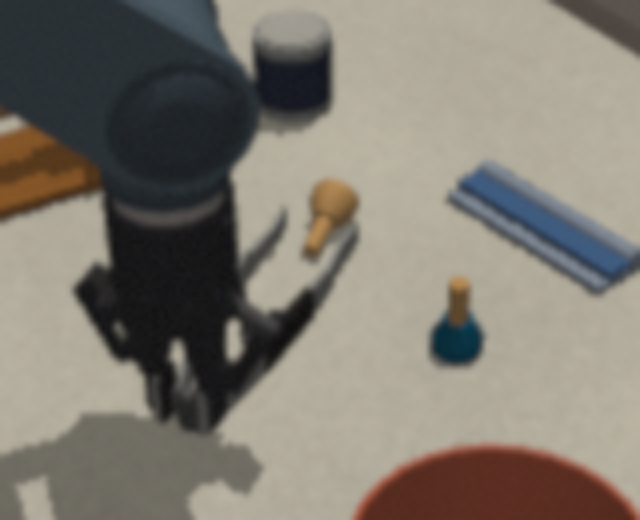

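The open jaws straddle the spigot: tips at (117,184) and (185,133) in the crop, spigot end at (175,193). Checking the alignment numbers.

Run:
```python
from h import *
f=lambda x,y,z:onz("top",170+x/4,120+y/4,z)[:2]
L=f(116,182,.021);Rr=f(184,131,.021);gr=f(252,238,.026);gl=f(181,285,.026)
e=f(175,194,.007);s=f(150,155,.013);k=f(131,120,.018)
h=np.radians(33.5);u=np.array([np.cos(h),np.sin(h)]);n=np.array([-u[1],u[0]])
H=ctrl.observe()["eef_pos"][:2]+.003*u
for nm,p in dict(L=L,R=Rr,tipmid=(L+Rr)/2,gripfrontmid=(gl+gr)/2,end=e,should=s,face=k).items(): print(nm,p.round(4),"along",round((p-H)@u,4),"lat",round((p-H)@n,4))
```

```text
L [0.6108 0.1083] along 0.2054 lat 0.027
R [0.6441 0.0638] along 0.2087 lat -0.0285
tipmid [0.6275 0.086 ] along 0.2071 lat -0.0007
gripfrontmid [0.5568 0.0419] along 0.1238 lat 0.0014
end [0.6048 0.0715] along 0.1802 lat -0.0004
should [0.63   0.0872] along 0.2099 lat -0.0011
face [0.6526 0.0991] along 0.2353 lat -0.0037
```

Jaw middle is 194 mm ahead of the hub and spigot middle 195 mm, so it's aligned. Moving to the grips and squeezing.

Run:
```python
from h import *
T=lambda:round(ctrl.observe()["t"],2)
h=np.radians(33.5);u=np.array([np.cos(h),np.sin(h)])
p=np.array(ctrl.observe()["eef_pos"])
ctrl.open_gripper()
ctrl.movel([p[0],p[1],.06],v=.2)
c=p[:2]+.097*u
ctrl.movel([*c,.06],v=.2)
print(ctrl.movel([*c,.0035],v=.12,force_limit=10),T(),ctrl.observe()["eef_pos"])
ctrl.close();o=ctrl.observe();print(T(),o["finger_gap"],o["eef_pos"])
for n in("top","side"):
    q,_=ctrl.camera(n);np.savez(f"{n}6.npz",p=q)
    crop(n,q,*((170,120,290,250) if n=="top" else (200,130,360,260)),4,f"pics/g1{n}.png")
```

```text
False 27.12 [0.53282745 0.02393823 0.00379896]
27.61 0.038218681197172234 [0.53566903 0.02379729 0.00678134]
```

View pics/g1side.png

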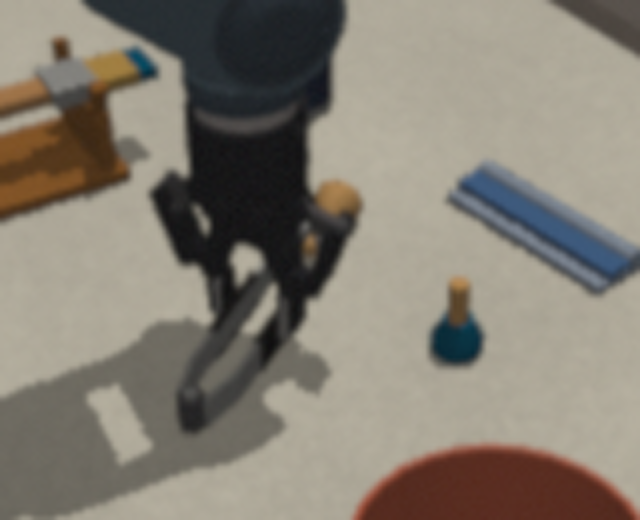

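View pics/g1top.png

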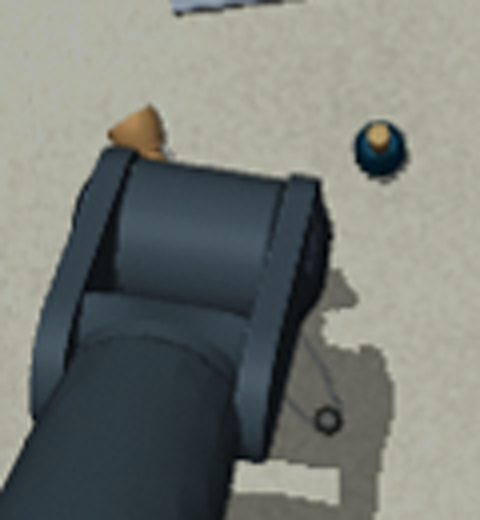

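Gap 38 mm, consistent with jaws about 14 mm apart on the spigot. Lifting.

Run:
```python
from h import *
T=lambda:round(ctrl.observe()["t"],2)
p=ctrl.observe()["eef_pos"]
ctrl.movel([p[0],p[1],.15],v=.1)
o=ctrl.observe();print(T(),o["finger_gap"],o["force"])
for n in("top","side"):
    q,_=ctrl.camera(n);np.savez(f"{n}7.npz",p=q)
    crop(n,q,*((170,90,290,250) if n=="top" else (200,80,380,240)),3.7,f"pics/l1{n}.png")
for z in(.2,.25,.3):
  for da in (.2,.4,.6):
    t,r,ax=fin(da,-.1,z,1);q=ik(t,r);print(z,da,None if q is None else np.round(q,2))
```

```text
29.32 0.03854506808083476 [-0.08484372 -0.71921685 -1.81209885]
0.2 0.2 [-1.09 -0.39  2.49  2.19  0.93  2.36]
0.2 0.4 [-1.19 -0.29  2.42  1.97  1.17  2.47]
0.2 0.6 [-1.25 -0.17  2.33  1.82  1.39  2.52]
0.25 0.2 [-1.09 -0.51  2.46  2.09  0.85  2.52]
0.25 0.4 [-1.19 -0.41  2.4   1.91  1.12  2.62]
0.25 0.6 [-1.25 -0.28  2.31  1.79  1.36  2.65]
0.3 0.2 [-1.09 -0.6   2.42  1.97  0.79  2.68]
0.3 0.4 None
0.3 0.6 None
```

View pics/l1side.png

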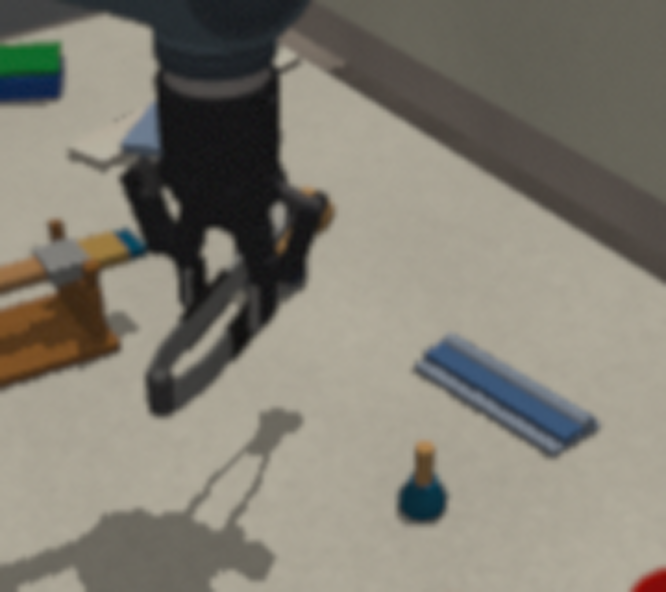

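View pics/l1top.png

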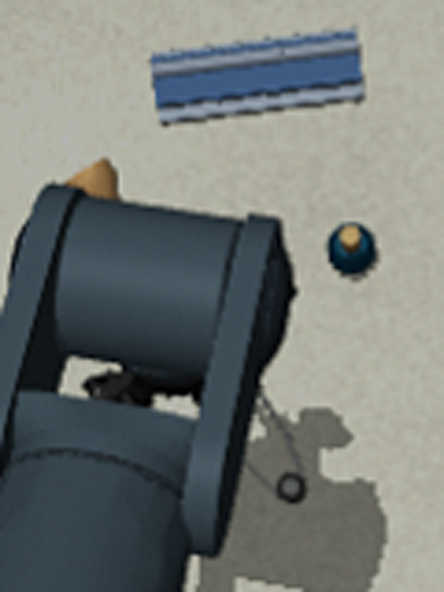

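Knob is held by the spigot and lifted. Pitch the tool over open table next, then swing over the pail.

Run:
```python
from h import *
T=lambda:round(ctrl.observe()["t"],2)
p=ctrl.observe()["eef_pos"]
ctrl.movel([p[0],p[1],.27],v=.2);print(T())
t,r,ax=fin(.4,-.12,.2,1);q=np.array(ik(t,r))
w=q.copy();w[0]+=.52
ctrl.goto_joints(list(w));print(T(),ctrl.observe()["finger_gap"])
q1,_=ctrl.camera("side");crop("side",q1,150,0,430,320,1.8,"pics/w1side.png")
ctrl.goto_joints(list(q));o=ctrl.observe();print(T(),o["finger_gap"],o["eef_pos"],t)
for n in("top","side"):
    q1,d=ctrl.camera(n);np.savez(f"{n}8.npz",p=q1,d=d)
    crop(n,q1,*((290,120,440,280) if n=="top" else (200,80,440,340)),(3.7 if n=="top" else 2.3),f"pics/f1{n}.png")
```

```text
30.18
31.91 0.0385474359949876
33.04 0.03867250426562477 [ 0.47225395 -0.30226106  0.34279837] [ 0.47192091 -0.3030107   0.34299828]
```

View pics/f1side.png

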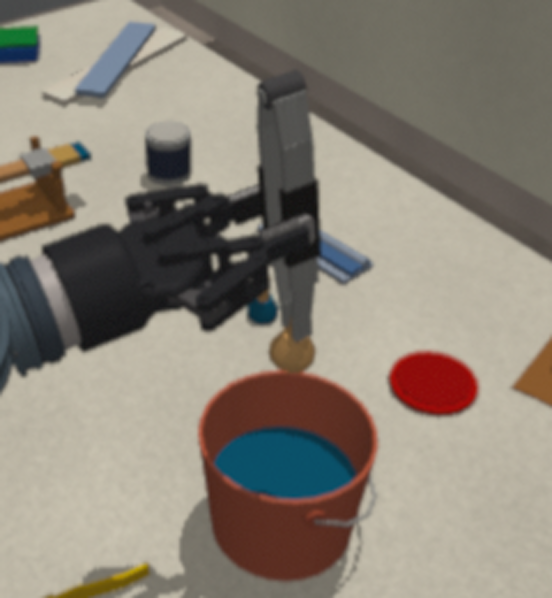

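View pics/f1top.png

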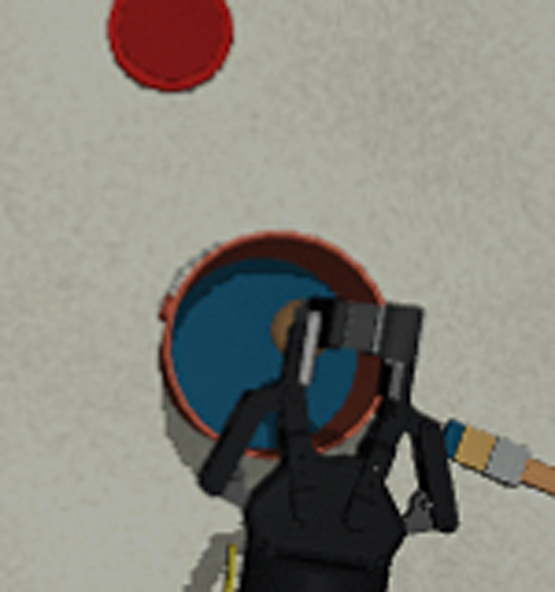

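The knob hangs spigot-up over the pail, head at (293,352) in the side crop and (290,325) in the top crop. I'll locate it and its tilt.

Run:
```python
from h import *
for n in("top","side"):
    D=np.load(f"{n}8.npz");im=D["p"];hsv=cv2.cvtColor(im,cv2.COLOR_RGB2HSV)
    m=((hsv[...,0]>7)&(hsv[...,0]<26)&(hsv[...,1]>70)&(hsv[...,2]>50))
    q=np.zeros_like(m)
    if n=="side": q[220:245,310:345]=1
    else: q[195:220,360:385]=1
    P,u,v=pts(n,D["d"],m&q)
    k=(P[:,2]>.15)&(P[:,2]<.3);P=P[k];u=u[k];v=v[k]
    print(n,len(P),"px",u.min(),u.max(),v.min(),v.max(),P.mean(0).round(3),np.percentile(P,[3,97],axis=0).round(3).tolist())
    if n=="side":
        for z in(.2,.21): print(onz("side",(u.min()+u.max())/2,(v.min()+v.max())/2,z).round(4))
    print("pred face->",proj(n,[.4742,-.3034,.2]),"shoulder",proj(n,[.4742,-.3034,.226]))
```

```text
top 46 px 364 376 201 214 [ 0.479 -0.289  0.221] [[0.466, -0.297, 0.212], [0.491, -0.284, 0.24]]
pred face-> [371.51612088 209.80236489] shoulder [373.95785436 208.76057789]
side 271 px 317 336 220 241 [ 0.47  -0.308  0.216] [[0.46, -0.318, 0.203], [0.485, -0.292, 0.228]]
[ 0.4849 -0.2909  0.2   ]
[ 0.4776 -0.2992  0.21  ]
pred face-> [326.16192298 236.62813637] shoulder [326.9316499  225.82233594]
```

Run:
```python
from h import *
o=ctrl.observe();p=o["eef_pos"]
ctrl.movel([p[0]+.001,p[1]-.001,p[2]-.035],v=.06);ctrl.sleep(.6)
o=ctrl.observe();print(o["t"],o["finger_gap"],np.abs(o["qvel"]).max(),o["force"])
for n in("top","side"):
    q1,d=ctrl.camera(n);np.savez(f"{n}9.npz",p=q1,d=d)
q=np.load("side9.npz")["p"];crop("s",q,150,80,430,340,2.2,"pics/z1side.png")
q=np.load("top9.npz")["p"];crop("t",q,90,90,430,290,2.2,"pics/z1top.png")
```

```text
34.475 0.03829891659969488 0.001058303912530547 [ 0.54538949 -0.50953554 -1.51276936]
```

View pics/z1side.png

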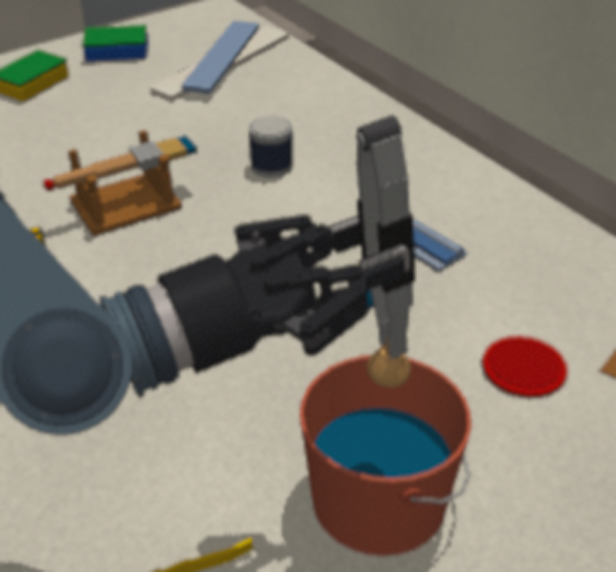

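View pics/z1top.png

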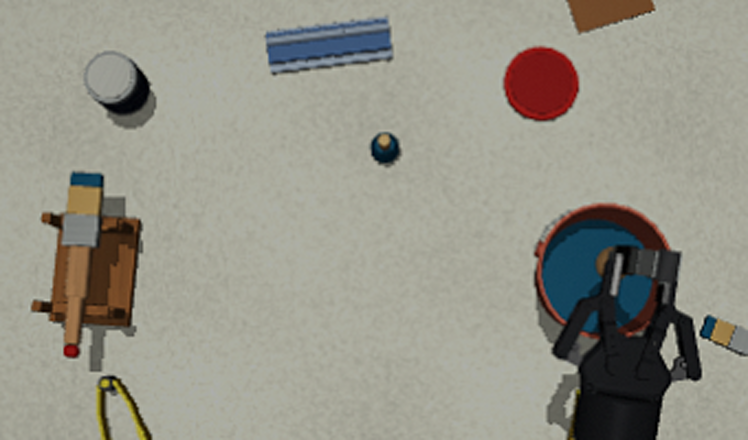

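The knob hangs still, spigot-up, over the mouth's middle (side crop (390,367)). The brush is in both notches, and the tin, lid, moulding and painted knob look unmoved. Handing in.

Run:
```python
from station import ctrl
ctrl.job_done()
```

```text
the job is handed in; nothing more can be done
```

I handed the job in at about 34.5 s with the bare knob held in the squeezed tongs, spigot-up over the middle of the pail's mouth. No verdict was reported.

- **Brush:** I moved it off the pail and laid it in both notches. It measured about 3 mm lengthwise, less than 1 mm sideways and 0.01 rad off.
- **Knob:** The gripper only opens or shuts fully, so it cannot carry the tongs part-squeezed. I toppled the bare knob with the shut tongs, then slid the open tongs along the table round its lying spigot. I squeezed there, lifted, and pitched the tool about 90° so the tongs hang down over the pail. The gripper never went near the knob.
- **Last checks:** The finger gap was steady at 38 mm, which fits jaws closed on the spigot, and the arm was still. By the planned pose, which the views matched within a few mm before a final 35 mm drop, the face is about 45 mm above the rim. The knob looked upright in both views, with a planned tilt of about 4°. In the last pictures the brush was still in both notches, and the painted knob, tin, lid and moulding looked unmoved.
- **Disagreed or failed:**
  - The top and side depth clouds of the knob's part-hidden head differed by 1–2 cm; its outlines agreed with the planned position.
  - Early on I tried once to pass `close()` a target opening. It was refused with an error and nothing moved.

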